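Load the wire winder's bobbin and set its display

ROBOT

A 6-joint arm with a two-finger parallel gripper is mounted at the origin on the work surface. World frame = base frame: x ahead of the robot, y to its left, z up, the work surface at z = 0. Lengths are in m, angles in degrees, forces in N, time in s.
With the tool pointing down it reaches from about 0.4 to 0.825 m from the base axis. Payload 7 kg.
Tool frame: the origin (TCP) lies at the centre of the arm's flange, where the gripper is bolted on; the fingertips stand 178 mm ahead of it and the grasp point (between the pads) lies 159 mm ahead of it; z points along the fingers, y is the line along which they close (so a half turn about z gives the same grasp; the last joint's range is limited). The gripper opens to 88 mm and grips with 3 to 60 N. Pads are 19 mm wide; open, the fingers measure 130 mm over their backs; the gripper's body (78 mm by 193 mm) begins 47 mm behind the grasp point.
Start: joints at [-57.863, 20.546, 0.682, 0, -70.136, -16.507], TCP at [0.182, -0.65, 0.405] pointing down, gripper open.
Joint ranges: [-176.03, 176.03], [-82.01, 121.73], [-58.28, 71.71], [-173.87, 95.51], [-174.79, -0.11], [-173.66, 173.66]. Speed limits (degrees/s): [136.94, 136.94, 172.46, 180, 180, 180].

INTERFACE

Orientations are given as [roll, pitch, yaw] about the fixed x, y, z axes, in that order (R = Rz(yaw) Ry(pitch) Rx(roll)).
In Python, from plant import telemetry, snapshot, workorder, nets gives the robot as it stands.
- The arm moves only by the shell command python3 -m creep 'ROWS'. ROWS is JSON, a list that holds one entry, the list of rows, each a list of 5 numbers: the shift along the tool's x, y, z normalised to -1 to 1, where 1 is 0.2 m, then the turn about the tool's z normalised to -1 to 1, where 1 is pi/2 rad, then the opening, from 0 (shut) to 1 (fully open). In form: [[[x, y, z, spin, hand], ...]]. A call has 1 to 8 rows; each row shifts and turns the commanded pose from where the row before left it, along the tool's axes as they then stand; what a row does not reach is not made up. A row lasts 1/12 s, in which the tool goes at most 41.7 mm and 7.16 degrees, less where a joint would pass 70% of its speed; a pose out of reach is approached as far as the arm can. A call with a number of a shift or a turn outside -1 to 1 is refused whole. A call with a gripper value outside its range is refused whole. The fingers move at their own pace and stop on an object; the grip force is fixed at half the most. Time passes only in rows, so rows that do not move let the fingers close. It gives the time, the measured TCP pose, the force, the opening and the grip force at its end, in the units of the state.
- telemetry.get_obs(): the state, without advancing time (a new reading comes with each control period).
- snapshot(name): name is "scene" or "top" or "wrist"; returns a dict with "frame" (420x560x3 uint8, red, green, blue), "fx", "fy", "cx", "cy" (pixels), "rvec" (rotation vector, rad) and "tvec" (3), from world to camera coordinates, as OpenCV has them; the wrist camera has in their place "mount" (4x4, takes a point from camera to tool coordinates, whose origin is the TCP and whose axes are the flange's). Camera axes: x right, y down, z forward; pixel columns grow to the right and rows downward; lengths in m; the calibration is good to about 2 mm. The wrist camera is an equidistant fisheye: a pixel r from the principal point sees the ray r / f radians off the axis. A picture is of the moment at which its call begins: read the wrist's pose just before it. There is no depth.
- workorder.close_job(): hands the job in; it is judged then, once.
Trained networks look in a picture, given as the dict that the camera call returned (one of the last four; its "shot" number tells which), for a name from the list of things; names that differ only in an ending like _2 or _b are one class to them, and where a whole thing is asked for, a point or a joint stands for the part that bears it (a point fixed in the world has none). Each returns a list of dicts, best first, with "confidence" (0 to 1); they miss things now and then, are a little off and sometimes report something else, mostly with a low value. They report only what shows in the picture. A call takes as long as a camera call. They do not tell look-alikes from the thing itself.
- nets.find_in(picture, query): "uv" ([column, row] in pixels, amid what is visible of it).
- nets.masks_of(picture, query): "region" (420x560 bool, what is visible of it) and "uv" ([column, row] in pixels, amid what is visible of it).
- nets.landmark_of(picture, query): "uv" ([column, row] in pixels: a listed point, or the origin of a listed thing).
The state is a dict: "clock": time; "joint_pos": joint angles; "qvel": joint speeds; "tau": joint torques, N m; "tool_pos": TCP position; "orientation": TCP orientation; "force": force on the tool from outside, world axes, zero at the start; "moment": the same for the moment, N m; "opening": finger opening in m; "gripper_force": force on a finger pad.
Only numpy, scipy, OpenCV 4.12 (cv2) and the standard library are available. Lean on these libraries where they do the work, as an engineer would, in place of code of your own. Each camera call takes 0.05 s, during which the arm holds its last target. There are 200 camera calls.

TASK

Get the bench wire winder ready: pick up the white bobbin with the red band, slide it flange down over the winder's upright brass spindle and guide it all the way down onto the seat before letting go of it (do not let it drop). Then raise the winder's flip-up display (it has an orange pull tab) until it stands 60 degrees up from lying flat on the deck, and leave it standing there. Leave the blue bobbin, the bead dish and the pliers where they are.

Things in the scene. Friction and masses are not known exactly. Their poses are not given: they have to be found in the camera images.
- bobbin: White plastic bobbin with a red band round its upper end (76 to 86 mm up), 90 mm tall, a round barrel 40 mm in outer diameter standing on a 64 mm wide, 6 mm thick foot flange, with a straight 26 mm through bore; about 0.12 kg. It starts upright on the table, to the left or the right of the winder. Origin: centre of its underside; z up along its bore.
- winder: Grey bench wire winder, fixed: a deck 140 mm deep (x) by 260 mm wide (y), its top 45 mm above the table. Origin: centre of its underside on the table; x points from its front (robot side) to its back, y to its left, z up. The spindle stands 75 mm left of the middle, the display lies on the right half.
- spindle_seat (a point): Centre of the top face of the dark steel seat disc (60 mm wide) at the foot of the spindle, 50 mm above the table; axes as the winder's. The fixed brass spindle rises from here, 23 mm in diameter and 85 mm high, its top 8 mm tapering to 12 mm wide. A bobbin that is home rests its underside here, with the spindle's tip 5 mm below the bobbin's upper rim.
- spindle_tip (a point): Top end of the spindle, on its axis, 85 mm above spindle_seat.
- display (a joint): Hinge of the flip-up display, a black panel 100 mm long (x), 108 mm wide, 12 mm thick, hinged along its back edge. 0 = lying flat on the deck, grows as its front edge with the tab is raised (rad; pi/2 = upright, 2.0 = stop). It starts between 0 and 0.25. The hinge is stiff: about 3 to 5 N at the tab moves it, and it stays where it is left.
- display_hinge (a point): Middle of the display's hinge line, which is parallel to the winder's y, 54 mm above the table; turns with the display: at joint value 0 its axes are the winder's.
- display_tab (a point): Centre of the orange pull tab, a short round bar 18 mm in diameter and 24 mm long, lying parallel to the hinge, on a 10 mm wide stalk in front of the display's free edge, 40 mm from that edge and 140 mm from the hinge line. Lying flat it is just in front of the deck, 54 mm above the table. Pinched from above by its flat ends it can turn between the fingers as the display rises.
- blue_bobbin: Bystander: blue bobbin with a white band, 90 mm tall, a round barrel 40 mm in outer diameter standing on a 64 mm wide, 6 mm thick foot flange; its bore is too narrow for the spindle. It stands on the side of the winder away from the white one (one stands left, the other right). Origin: centre of its underside.
- dish: Bystander: white ceramic dish, 84 mm wide, 22 mm high, with beads in it, far left on the table. Origin: centre of its underside.
- pliers: Bystander: pliers with red handles, 160 mm long, 66 mm wide and 14 mm high, lying far right. Origin: middle of its length, at table height; x towards the jaws.
Things that resemble listed ones, but are neither listed nor needed, are in the scene too. There is more than one size of the bobbin; the job needs the middle-sized.

How it is judged:
By the outcome, as a careful person would: the job done as asked, in the order asked, and still so for the second after the job is handed in, with the robot touching nothing.
It also fails if it takes over 72 s, if anything falls off the work surface, if the arm or the gripper's body presses on something with over 40 N, if the wrist force passes 120 N, or if a joint passes its speed limit or range.

## Working session

There is one attempt and no reset: what is moved stays moved. The work goes in short steps, Python scripts to look and compute and a shell command to move; the robot and the scene stay as the last step left them, time stands still between calls to the robot, and variables do not carry over. Pictures are saved under pics/ and viewed, at most 10 in all, crops included, and the job is handed in when it is done.

```bash
ls; mkdir -p pics; cat > h.py <<'E'
import numpy as np,cv2
from plant import telemetry,snapshot,workorder,nets
from scipy.spatial.transform import Rotation as R
def ray(p,uv):
    Rm=cv2.Rodrigues(np.array(p["rvec"],float))[0];t=np.array(p["tvec"],float).ravel()
    d=Rm.T@np.array([(uv[0]-p["cx"])/p["fx"],(uv[1]-p["cy"])/p["fy"],1.]);return -Rm.T@t,d/np.linalg.norm(d)
def atz(p,uv,z):
    o,d=ray(p,uv);return o+d*(z-o[2])/d[2]
def tri(rays):
    A=sum(np.eye(3)-np.outer(d,d) for o,d in rays);b=sum((np.eye(3)-np.outer(d,d))@o for o,d in rays);return np.linalg.solve(A,b)
def proj(p,X):
    return cv2.projectPoints(np.array(X,float).reshape(-1,1,3),np.array(p["rvec"],float),np.array(p["tvec"],float),np.array([[p["fx"],0,p["cx"]],[0,p["fy"],p["cy"]],[0,0,1.]]),None)[0].reshape(-1,2)
def save(p,n): cv2.imwrite(f"pics/{n}.png",p["frame"][:,:,::-1])
def st():
    o=telemetry.get_obs();print({k:np.round(o[k],4).tolist() for k in("clock","tool_pos","orientation","joint_pos","force","opening","gripper_force")});return o
E
python3 - <<'E'
from h import *
st()
P={n:snapshot(n) for n in("scene","top")}
for n,p in P.items():
    save(p,n+"0")
    print(n,ray(p,(p["cx"],p["cy"])))
    for q in("bobbin","blue_bobbin","winder","spindle_seat","spindle_tip","display_hinge","display_tab","dish","pliers"):
        z={"spindle_seat":.05,"spindle_tip":.135,"display_hinge":.054,"display_tab":.054}.get(q,0)
        print(n,q,[(np.round(d["uv"]).tolist(),round(d["confidence"],2),np.round(atz(p,d["uv"],z)[:2],3).tolist()) for d in nets.landmark_of(p,q)[:4]])
E
```

```text
pics
{'clock': 0.0, 'tool_pos': [0.1818, -0.6499, 0.4037], 'orientation': [179.9051, -0.0067, -164.3743], 'joint_pos': [-57.8607, 20.593, 0.6357, -0.0218, -70.1357, -16.5062], 'force': [-0.2643, 0.6008, -0.7705], 'opening': 0.0875, 'gripper_force': 0.0}
scene (array([ 1.09205211, -0.03648132,  1.07344553]), array([-0.52037496,  0.03891236, -0.85305084]))
scene bobbin [([332.0, 184.0], 0.52, [0.371, 0.196])]
scene blue_bobbin [([155.0, 207.0], 0.84, [0.4, -0.324])]
scene winder [([296.0, 246.0], 0.87, [0.562, 0.064])]
scene spindle_seat [([322.0, 237.0], 0.64, [0.568, 0.131])]
scene spindle_tip [([327.0, 215.0], 0.78, [0.554, 0.138])]
scene display_hinge [([269.0, 250.0], 0.86, [0.594, -0.01])]
scene display_tab [([273.0, 193.0], 0.97, [0.421, 0.015])]
scene dish [([385.0, 265.0], 0.82, [0.641, 0.292])]
scene pliers [([135.0, 290.0], 0.59, [0.648, -0.361])]
top (array([ 0.37043825, -0.00194825,  1.60022803]), array([ 0.07416794, -0.00629106, -0.99722592]))
top bobbin [([189.0, 269.0], 0.86, [0.287, 0.288]), ([182.0, 233.0], 0.84, [0.406, 0.31]), ([219.0, 243.0], 0.67, [0.37, 0.188])]
top blue_bobbin [([376.0, 229.0], 0.68, [0.412, -0.329])]
top winder [([254.0, 190.0], 0.59, [0.545, 0.071])]
top spindle_seat [([232.0, 184.0], 0.93, [0.561, 0.142])]
top spindle_tip [([233.0, 181.0], 0.77, [0.558, 0.131])]
top display_hinge [([277.0, 172.0], 0.71, [0.596, -0.006]), ([179.0, 232.0], 0.47, [0.408, 0.309])]
top display_tab [([272.0, 219.0], 0.92, [0.445, 0.013]), ([257.0, 189.0], 0.45, [0.542, 0.06])]
top dish [([184.0, 162.0], 0.84, [0.641, 0.306])]
top pliers [([381.0, 153.0], 0.64, [0.664, -0.353])]
```

```bash
python3 - <<'E'
import cv2
a=cv2.imread("pics/scene0.png")[120:340,80:460];b=cv2.imread("pics/top0.png")[120:310,140:430]
cv2.imwrite("pics/s1.png",cv2.resize(a,None,fx=2.1,fy=2.1,interpolation=3));cv2.imwrite("pics/t1.png",cv2.resize(b,None,fx=2.7,fy=2.7,interpolation=3))
E
```

```text
(no output)
```

View pics/s1.png

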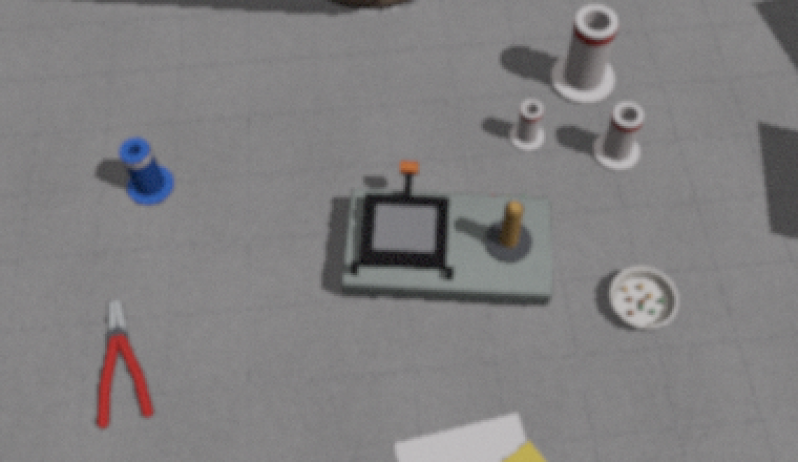

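View pics/t1.png

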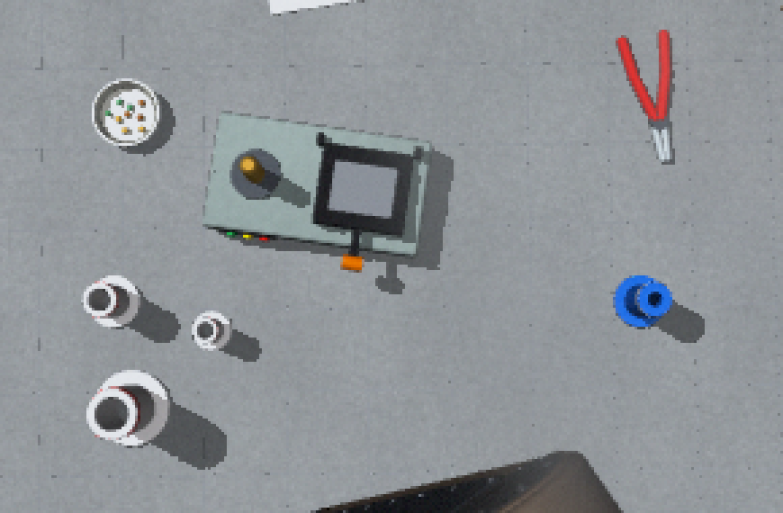

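The scene shows three white bobbins at crop (597,50), (530,125) and (620,135). The middle-sized one is at (620,135), which is top crop (115,300). The spindle is at top crop (250,165), and the tab at (352,264). Next I fit silhouettes for accurate positions.

```bash
cat >> h.py <<'E'
from scipy.optimize import minimize
def sil(p,parts):
    m=np.zeros((1680,2240),np.uint8)
    a=np.linspace(0,2*np.pi,40)
    for c,prof in parts:   # prof [(z,r),(z,r)]
        X=np.concatenate([np.c_[c[0]+r*np.cos(a),c[1]+r*np.sin(a),0*a+z] for z,r in prof])
        cv2.fillConvexPoly(m,cv2.convexHull((proj(p,X)*4+1.5).round().astype(np.int32)),1)
    return cv2.resize(m.astype(np.float32),(560,420),interpolation=cv2.INTER_AREA)
def fit(pm,profs,x0):
    def f(x): 
        s=0
        for p,m in pm:
            q=sil(p,[(x,pr) for pr in profs]);s-=np.minimum(q,m).sum()/np.maximum(q,m).sum()
        return s
    r=minimize(f,x0,method="Nelder-Mead",options=dict(initial_simplex=[x0,[x0[0]+.008,x0[1]],[x0[0],x0[1]+.008]],xatol=1e-4,fatol=1e-4));return np.round(r.x,4).tolist(),round(-r.fun/len(pm),3)
BOB=[[(0,.032),(.006,.032)],[(0,.02),(.09,.02)]]
SP=[[(.05,.0115),(.127,.0115),(.135,.006)]]
E
python3 - <<'E'
from h import *
P={n:snapshot(n) for n in("scene","top")}
def mask(p,q,x,z):
    u=proj(p,[[x[0],x[1],z]])[0]
    L=nets.masks_of(p,q);print([(d["uv"],d["confidence"],d["region"].sum()) for d in L])
    d=min(L,key=lambda d:np.linalg.norm(np.array(d["uv"])-u));return d["region"].astype(np.float32)
B=(.406,.31)
pm=[(p,mask(p,"bobbin",B,.045)) for p in P.values()]
for i in(0,1): print(fit(pm[i:i+1],BOB,list(B)))
print("both",fit(pm,BOB,list(B)))
S=(.558,.135);ps=[]
for n,p in P.items():
    h=cv2.cvtColor(p["frame"],cv2.COLOR_RGB2HSV)
    m=((h[...,0]>8)&(h[...,0]<32)&(h[...,1]>110)).astype(np.float32)
    u=proj(p,[[*S,.095]])[0].astype(int);w=np.zeros_like(m);w[u[1]-16:u[1]+16,u[0]-12:u[0]+12]=1
    ps.append((p,m*w));print(n,(m*w).sum())
for i in(0,1): print(fit(ps[i:i+1],SP,list(S)))
print("both",fit(ps,SP,list(S)))
rays=[]
for p in P.values():
    h=cv2.cvtColor(p["frame"],cv2.COLOR_RGB2HSV)
    m=((h[...,0]<14)&(h[...,1]>170)&(h[...,2]>120)).astype(np.uint8)
    u=proj(p,[[.44,.014,.06]])[0].astype(int);w=np.zeros_like(m);w[u[1]-14:u[1]+14,u[0]-14:u[0]+14]=1
    M=cv2.moments(m*w,True);c=(M["m10"]/M["m00"],M["m01"]/M["m00"]);print("tab",c,M["m00"],nets.landmark_of(p,"display_tab")[0]["uv"]);rays.append(ray(p,c))
print(tri(rays))
print("hinge",tri([ray(p,nets.landmark_of(p,"display_hinge")[0]["uv"]) for p in P.values()]))
# winder outline in top: plane z=.045 deck
p=P["top"];m=nets.masks_of(p,"winder")[0]["region"].astype(np.uint8)
c=max(cv2.findContours(m,0,1)[0],key=cv2.contourArea);r=cv2.minAreaRect(c);print(r)
for q in cv2.boxPoints(r): print(q,atz(p,q,.045)[:2])
E
```

```text
[([374.7, 186.4], 0.87, np.int64(572)), ([333.6, 181.3], 0.73, np.int64(273)), ([359.9, 145.9], 0.58, np.int64(1014))]
[([188.2, 269.0], 0.88, np.int64(626)), ([179.9, 232.3], 0.77, np.int64(327)), ([218.8, 240.9], 0.61, np.int64(165))]
([0.4114, 0.3089], np.float64(0.941))
([0.4108, 0.3115], np.float64(0.945))
both ([0.411, 0.3105], np.float64(0.931))
scene 129.0
top 62.0
([0.5583, 0.1328], np.float64(0.65))
([0.5602, 0.1344], np.float64(0.844))
both ([0.5602, 0.1341], np.float64(0.744))
tab (274.1818181818182, 200.0) 11.0 [275.6, 197.2]
tab (267.5, 216.5) 2.0 [272.1, 215.1]
[0.45278023 0.02183077 0.06680092]
hinge [ 0.59221339 -0.00847204  0.07309158]
((256.979248046875, 191.47189331054688), (81.29057312011719, 52.85865020751953), 8.530766487121582)
[212.86311 211.57947] [0.47184879 0.20283416]
[220.70418 159.30563] [0.64134764 0.17738671]
[301.0954  171.36432] [ 0.59941481 -0.08266308]
[293.25433 223.63815] [ 0.43041358 -0.05513232]
```

```bash
cat >> h.py <<'E'
def to(*pts,yaw=None):
    """print tool-axis shifts in row units from here through world TCP points, and total spin"""
    o=st();Rm=R.from_euler("xyz",o["orientation"],degrees=True).as_matrix();c=np.array(o["tool_pos"])
    for q in pts:
        d=Rm.T@(np.array(q)-c)/.2;print("to",q,"units",np.round(d,4),"rows>=",np.linalg.norm(d)/.2);c=np.array(q)
    if yaw is not None: print("spin units",-((yaw-o["orientation"][2]+180)%360-180)/90)
E
python3 -m creep '[[[0,0,0,0.07,1],[0,0,0,0.07,1],[0,0,0,0.07,1],[0,0,0,0.066,1]]]'
python3 -c "
from h import *
to((.5,-.35,.40),(.55,.1,.40),(.411,.3105,.40),yaw=170.8)"
```

```text
clock: 1.78
tool_pos: [0.1818, -0.65, 0.4047]
orientation: [180.0, -0.0, 170.5]
force: [-0.6, -0.1, -0.5]
opening: 0.0876
gripper_force: 0.0
{'clock': 1.7833, 'tool_pos': [0.1818, -0.65, 0.4047], 'orientation': [179.9997, -0.0014, 170.4728], 'joint_pos': [-57.8634, 20.5465, 0.6813, 0.0009, -70.136, -41.6641], 'force': [-0.6187, -0.0899, -0.4527], 'opening': 0.0876, 'gripper_force': 0.0}
to (0.5, -0.35, 0.4) units [-1.3206  1.7427  0.0233] rows>= 10.933552953684872
to (0.55, 0.1, 0.4) units [0.1259 2.2603 0.    ] rows>= 11.319231422671768
to (0.411, 0.3105, 0.4) units [0.8596 0.9229 0.    ] rows>= 6.306308845116928
spin units -0.0036353233051348373
```

```bash
python3 -m creep '[[[-0.11,0.145,0,0,1],[-0.11,0.145,0,0,1],[-0.11,0.145,0,0,1],[-0.11,0.145,0,0,1],[-0.11,0.145,0,0,1],[-0.11,0.145,0,0,1],[-0.11,0.145,0,0,1],[-0.11,0.145,0,0,1]]]' >/dev/null
python3 -m creep '[[[-0.11,0.145,0,0,1],[-0.11,0.145,0,0,1],[-0.11,0.145,0,0,1],[-0.11,0.145,0,0,1],[0.01,0.188,0,0,1],[0.01,0.188,0,0,1],[0.01,0.188,0,0,1],[0.01,0.188,0,0,1]]]' | sed -n 1,4p
python3 -m creep '[[[0.01,0.188,0,0,1],[0.01,0.188,0,0,1],[0.01,0.188,0,0,1],[0.01,0.188,0,0,1],[0.01,0.188,0,0,1],[0.01,0.188,0,0,1],[0.01,0.188,0,0,1],[0.01,0.188,0,0,1]]]'  | sed -n 1,4p
python3 -c "
from h import *
o=st();p=snapshot('wrist');save(p,'w1');print({k:v for k,v in p.items() if k!='frame'})
to((.411,.3105,.38),(.411,.3105,.217),yaw=170.8)"
```

```text
clock: 3.12
tool_pos: [0.5143, -0.1973, 0.4047]
orientation: [180.0, 0.0, 170.8]
force: [1.7, 0.1, 0.4]
clock: 3.78
tool_pos: [0.5464, 0.1023, 0.4051]
orientation: [180.0, 0.0, 170.8]
force: [2.0, -0.3, 0.8]
{'clock': 3.7833, 'tool_pos': [0.5464, 0.1023, 0.4051], 'orientation': [179.9734, 0.0398, 170.8017], 'joint_pos': [30.7927, 9.333, -14.512, 0.0057, -66.1073, -129.9933], 'force': [1.976, -0.3345, 0.8195], 'opening': 0.0875, 'gripper_force': 0.0}
{'fx': 325.19226210127806, 'fy': 325.19226210127806, 'cx': 282.44915132334495, 'cy': 209.50454006324497, 'mount': array([[-9.60609032e-04, -9.52769657e-01, -3.03692372e-01,
         8.22917509e-02],
       [ 9.99999470e-01, -8.02717850e-04, -6.44742279e-04,
        -9.67414869e-04],
       [ 3.70511592e-04, -3.03692831e-01,  9.52769924e-01,
         1.98251390e-02],
       [ 0.00000000e+00,  0.00000000e+00,  0.00000000e+00,
         1.00000000e+00]]), 'shot': 5}
{'clock': 3.8333, 'tool_pos': [0.5476, 0.1071, 0.4048], 'orientation': [179.8991, 0.0914, 170.9174], 'joint_pos': [31.167, 9.5182, -14.3091, -0.0197, -66.0377, -130.2416], 'force': [2.1217, 4.839, 1.3622], 'opening': 0.0877, 'gripper_force': 0.0}
to (0.411, 0.3105, 0.38) units [0.8352 0.896  0.1244] rows>= 6.156133861517988
to (0.411, 0.3105, 0.217) units [ 0.0013 -0.0014  0.815 ] rows>= 4.074999999999999
spin units 0.001304687274962488
```

View pics/w1.png

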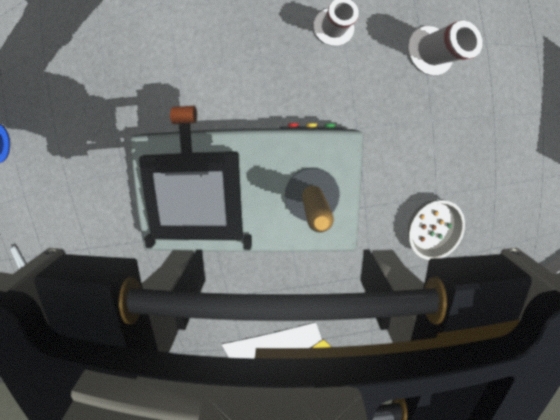

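The wrist view shows the spindle tip at (320,222), seat disc (312,195), tab (183,115), and the deck nearly aligned with the picture. I'll hold still and take a careful wrist measurement from here.

```bash
cat >> h.py <<'E'
def wpose():
    o=telemetry.get_obs();T=np.eye(4);T[:3,:3]=R.from_euler("xyz",o["orientation"],degrees=True).as_matrix();T[:3,3]=o["tool_pos"];return T
def wray(p,T,uv):
    M=T@np.array(p["mount"]);v=np.array([uv[0]-p["cx"],uv[1]-p["cy"]]);r=np.hypot(*v);a=r/p["fx"]
    d=np.array([*(np.sin(a)*v/max(r,1e-9)),np.cos(a)]);return M[:3,3],M[:3,:3]@d
def watz(p,T,uv,z):
    o,d=wray(p,T,uv);return (o+d*(z-o[2])/d[2])[:2]
E
python3 -m creep '[[[0,0,0,0,1],[0,0,0,0,1],[0,0,0,0,1]]]' >/dev/null
python3 - <<'E'
from h import *
T=wpose();p=snapshot("wrist");f=p["frame"]
np.savez("w2.npz",f=f,T=T);print(T[:3,3])
for q,z in(("spindle_tip",.135),("spindle_seat",.05),("display_hinge",.054),("display_tab",.06),("winder",0),("bobbin",0)):
    print(q,[(d["uv"],round(d["confidence"],2),watz(p,T,d["uv"],z).round(4)) for d in nets.landmark_of(p,q)[:3]])
h=cv2.cvtColor(f,cv2.COLOR_RGB2HSV)
# deck edges: pixels greenish; front edge and right-left edges
m=((h[...,0]>45)&(h[...,0]<100)&(h[...,1]>22)).astype(np.uint8)
m=cv2.morphologyEx(m,cv2.MORPH_OPEN,np.ones((3,3)))
c=max(cv2.findContours(m,0,1)[0],key=cv2.contourArea)
W=np.array([watz(p,T,q,.045) for q in c.reshape(-1,2)])
r=cv2.minAreaRect(W.astype(np.float32)*1000);print("deck",r)
n=nets.masks_of(p,"display_tab");print([(d["uv"],d["confidence"],d["region"].sum()) for d in n])
E
```

```text
[0.54648835 0.09999131 0.40466062]
spindle_tip [([322.8, 227.3], 0.59, array([0.5642, 0.1297]))]
spindle_seat [([314.8, 197.8], 0.88, array([0.5629, 0.1312])), ([430.3, 221.0], 0.3, array([0.6123, 0.2642]))]
display_hinge [([198.5, 241.0], 0.65, array([ 0.5907, -0.0047])), ([435.8, 224.0], 0.4, array([0.6157, 0.2697]))]
display_tab [([185.0, 112.9], 0.64, array([0.4499, 0.0144]))]
winder [([245.2, 187.0], 0.6, array([0.5502, 0.052 ])), ([185.6, 112.0], 0.37, array([ 0.4462, -0.0027]))]
bobbin [([430.7, 48.1], 0.94, array([0.4084, 0.3074])), ([333.5, 28.0], 0.72, array([0.376, 0.187]))]
deck ((489.0096130371094, 160.4561309814453), (12.722875595092773, 6.336465358734131), 82.19503784179688)
[([6.0, 146.9], 0.71, np.int64(325)), ([189.6, 190.6], 0.67, np.int64(9338))]
```

```bash
python3 -m creep '[[[0.12,0.133,0.018,0,1],[0.12,0.133,0.018,0,1],[0.12,0.133,0.018,0,1],[0.12,0.133,0.018,0,1],[0.12,0.133,0.018,0,1],[0.12,0.133,0.018,0,1],[0.12,0.133,0.018,0,1],[0,0,0,0,1]]]' >/dev/null
python3 -m creep '[[[0,0,0,0,1],[0,0,0,0,1],[0,0,0,0,1]]]' >/dev/null
python3 -c "
from h import *
to((.4105,.3105,.217))
T=wpose();p=snapshot('wrist');save(p,'w3')
print([(d['uv'],d['confidence'],watz(p,T,d['uv'],0),watz(p,T,d['uv'],.09)) for d in nets.landmark_of(p,'bobbin')])
"
```

```text
{'clock': 5.4, 'tool_pos': [0.411, 0.3105, 0.3796], 'orientation': [-179.9991, 0.0051, 170.7453], 'joint_pos': [58.9332, 6.5288, -21.3828, 0.0057, -62.0873, -158.1905], 'force': [-0.0188, 0.6076, 0.6595], 'opening': 0.0875, 'gripper_force': 0.0}
to (0.4105, 0.3105, 0.217) units [ 2.600e-03 -5.000e-04  8.128e-01] rows>= 4.064002529750274
[([280.7, 180.4], 0.86, array([0.40836605, 0.30775443]), array([0.3886699 , 0.31152027])), ([169.7, 173.8], 0.86, array([0.37808305, 0.18078051]), array([0.3659634 , 0.21631396])), ([242.4, 70.9], 0.56, array([0.27990137, 0.28675577]), array([0.2923458 , 0.29577527]))]
```

```bash
python3 -m creep '[[[0.001,0,0.135,0,1],[0.001,0,0.135,0,1],[0.001,0,0.135,0,1],[0,0,0.135,0,1],[0,0,0.135,0,1],[0,0,0.138,0,1],[0,0,0,0,0.2],[0,0,0,0,0.2]]]'
python3 -m creep '[[[0,0,0,0,0],[0,0,0,0,0],[0,0,0,0,0],[0,0,0,0,0],[0,0,0,0,0],[0,0,0,0,0],[0,0,0,0,0]]]'
```

```text
clock: 6.17
tool_pos: [0.4104, 0.3104, 0.2162]
orientation: [-179.8, -0.1, 170.7]
force: [0.4, 1.6, 0.5]
opening: 0.0796
gripper_force: 0.0
clock: 6.75
tool_pos: [0.41, 0.3113, 0.2174]
orientation: [180.0, 0.0, 170.8]
force: [-1.6, -1.0, 6.5]
opening: 0.0388
gripper_force: 30.0
```

```bash
python3 -m creep '[[[0,0,-0.06,0,0],[0,0,-0.13,0,0],[0,0,-0.14,0,0],[0,0,-0.14,0,0],[0,0,-0.14,0,0],[0,0,-0.14,0,0],[0,0,-0.07,0,0],[0,0,0,0,0]]]'
python3 -c "
from h import *
to((.4950,.1550,.384),(.5615,.133,.384),yaw=170.8)"
```

```text
clock: 7.42
tool_pos: [0.4105, 0.3118, 0.3845]
orientation: [179.7, 0.2, 170.8]
force: [0.7, 0.9, -1.8]
opening: 0.0392
gripper_force: 30.0
{'clock': 7.4167, 'tool_pos': [0.4105, 0.3118, 0.3845], 'orientation': [179.6934, 0.1694, 170.8208], 'joint_pos': [59.0833, 6.2156, -21.0749, 0.0494, -62.362, -158.2849], 'force': [0.666, 0.8905, -1.8301], 'opening': 0.0392, 'gripper_force': 29.9998}
to (0.495, 0.155, 0.384) units [-5.422e-01 -7.067e-01  4.000e-04] rows>= 4.453619553287999
to (0.5615, 0.133, 0.384) units [-0.3458 -0.0556  0.0007] rows>= 1.7511157157652373
spin units 0.00023090710252265327
```

```bash
python3 -m creep '[[[-0.108,-0.141,0,0,0],[-0.108,-0.141,0,0,0],[-0.108,-0.141,0,0,0],[-0.108,-0.141,0,0,0],[-0.108,-0.141,0,0,0],[0,0,0,0,0],[0,0,0,0,0],[0,0,0,0,0]]]' >/dev/null
python3 -m creep '[[[0,0,0,0,0],[0,0,0,0,0]]]' 
python3 - <<'E'
from h import *
T=wpose()
P={n:snapshot(n) for n in("scene","top","wrist")}
for n,p in P.items(): save(p,n+"4")
a=P["scene"]["frame"][120:320,220:420,::-1];b=P["wrist"]["frame"][:,:,::-1]
cv2.imwrite("pics/c4.png",np.hstack([cv2.resize(a,(420,420),interpolation=3),b[:,120:480]]))
E
```

```text
clock: 8.25
tool_pos: [0.4937, 0.1556, 0.3806]
orientation: [-180.0, -0.0, 170.9]
force: [0.7, -0.3, 0.1]
opening: 0.0389
gripper_force: 30.0
```

View pics/c4.png

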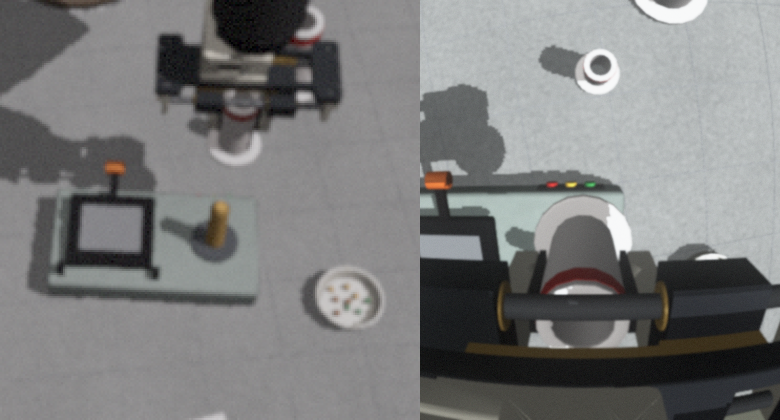

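The scene half shows the bobbin upright in the gripper, at (238,130) in the crop, and the spindle clear at (218,225). The wrist half shows the flange arc from (535,240) over (583,197) to (632,240). I'll fit the bobbin in the hand and the spindle with the same wrist camera.

```bash
cat >> h.py <<'E'
def wproj(p,T,X):
    M=np.linalg.inv(T@np.array(p["mount"]));c=np.asarray(X)@M[:3,:3].T+M[:3,3]
    r=np.hypot(c[:,0],c[:,1]);a=np.arctan2(r,c[:,2]);return np.c_[p["cx"]+p["fx"]*a*c[:,0]/r,p["cy"]+p["fy"]*a*c[:,1]/r]
def wsil(p,T,c,profs,z0=0):
    m=np.zeros((1680,2240),np.uint8);a=np.linspace(0,2*np.pi,60)
    for prof in profs:
        X=np.concatenate([np.c_[c[0]+r*np.cos(a),c[1]+r*np.sin(a),0*a+z+z0] for z,r in prof])
        cv2.fillConvexPoly(m,cv2.convexHull((wproj(p,T,X)*4+1.5).round().astype(np.int32)),1)
    return cv2.resize(m.astype(np.float32),(560,420),interpolation=cv2.INTER_AREA)
def wfit(p,T,m,roi,profs,x0,z0=None):
    x0=np.array(x0,float)
    def f(x):
        q=wsil(p,T,x,profs,x[2] if z0 is None else z0)*roi;return -np.minimum(q,m*roi).sum()/np.maximum(q,m*roi).sum()
    S=np.vstack([x0]+[x0+.006*e for e in np.eye(len(x0))])
    r=minimize(f,x0,method="Nelder-Mead",options=dict(initial_simplex=S,xatol=1e-5,fatol=1e-5));return r.x.round(4),round(-r.fun,3)
def edge(m,n,full): cv2.imwrite(n,np.where(m[...,None]>0,(0,0,255),full[:,:,::-1]))
E
cat > m.py <<'E'
from h import *
def bob_in_hand():
    T=wpose();p=snapshot("wrist")
    L=nets.masks_of(p,"bobbin");d=min(L,key=lambda d:np.hypot(d["uv"][0]-283,d["uv"][1]-240));m=d["region"].astype(np.float32);print(d["uv"],d["confidence"],m.sum(),T[:3,3])
    roi=np.zeros_like(m);roi[170:262,200:400]=1
    x0=[T[0,3],T[1,3],T[2,3]-.217]
    r=wfit(p,T,m,roi,BOB,x0);r2=wfit(p,T,m,roi,BOB,x0[:2],T[2,3]-.217)
    print("bob free",r,"fixed z",r2)
    for q in(r,r2): print("offset from TCP xy",(q[0][:2]-T[:2,3]).round(4))
    return p
if __name__=="__main__":
    p=bob_in_hand()
    w=np.load("w2.npz");f=w["f"];T=w["T"];h=cv2.cvtColor(f,cv2.COLOR_RGB2HSV)
    m=((h[...,0]>8)&(h[...,0]<32)&(h[...,1]>100)).astype(np.float32);roi=np.zeros_like(m);roi[170:245,290:345]=1
    print("spindle w2",(m*roi).sum(),wfit(p,T,m,roi,SP,[.5615,.133],0.))
    v=h[...,2].astype(float);print("disc grey",h[195,330],"deck",h[195,350],h[170,312],h[185,312])
    d=((h[...,2]<h[170,350,2]*.72)).astype(np.float32);roi2=np.zeros_like(m);roi2[160:225,310:350]=1;roi2*=(1-cv2.dilate(m,np.ones((3,3))))
    print("disc",(d*roi2).sum(),wfit(p,T,d,roi2,[[(.045,.03),(.05,.03)]],[.5615,.133],0.))
    for n in("top","scene"):
        q=snapshot(n);hh=cv2.cvtColor(q["frame"],cv2.COLOR_RGB2HSV)
E
python3 m.py
```

```text
[279.4, 255.8] 0.63 10037.0 [0.49376221 0.15555161 0.38083844]
bob free (array([0.4977, 0.1538, 0.1575]), np.float64(0.948)) fixed z (array([0.4962, 0.154 ]), np.float64(0.94))
offset from TCP xy [ 0.0039 -0.0018]
offset from TCP xy [ 0.0024 -0.0016]
spindle w2 370.0 (array([0.5606, 0.1326]), np.float64(0.344))
disc grey [103  30 103] deck [ 80  21 180] [103  30 101] [26 27 65]
disc 1161.0 (array([0.5602, 0.1301]), np.float64(0.978))
```

```bash
python3 - <<'E'
from h import *
DISC=[[(.045,.03),(.05,.03)]]
o=telemetry.get_obs();tc=np.array(o["tool_pos"])
for n in("top","scene"):
    p=snapshot(n);f=cv2.imread(f"pics/{n}0.png");v=cv2.cvtColor(f,cv2.COLOR_BGR2GRAY).astype(float);h=cv2.cvtColor(f,cv2.COLOR_BGR2HSV)
    q=sil(p,[((.5605,.1315),DISC[0])])
    brass=((h[...,0]>5)&(h[...,0]<35)&(h[...,1]>70)).astype(np.uint8)
    big=sil(p,[((.5605,.1315),[(.045,.05),(.05,.05)])])
    ex=cv2.dilate(brass,np.ones((3,3)))
    # shadow on the spindle's right side (-y): drop it from the roi
    sh=sil(p,[((.5505,.0915),[(.045,.032),(.05,.032)])])
    roi=(big>.5)*(1-ex)*(sh<.1)
    inn=v[(q>.9)&(roi>0)];out=v[(q<.02)&(roi>0)];a,b=np.median(inn),np.median(out);print(n,a,b,roi.sum())
    m=np.clip((v-b)/(a-b),0,1)
    def fun(x):
        s=sil(p,[(x,DISC[0])]);return (abs(s-m)*roi).sum()
    x0=[.5605,.1315];r=minimize(fun,x0,method="Nelder-Mead",options=dict(initial_simplex=[x0,[.5665,.1315],[.5605,.1375]]))
    print("disc",r.x.round(4),r.fun)
    L=nets.masks_of(p,"bobbin");u=proj(p,[[tc[0],tc[1],.2]])[0]
    if L:
        d=min(L,key=lambda d:np.hypot(*(np.array(d["uv"])-u)));print(u,d["uv"],d["confidence"],d["region"].sum())
        if n=="scene":
            m=d["region"].astype(np.float32);lo=int(proj(p,[[tc[0],tc[1],.2]])[0][1]);roi=np.zeros_like(m);roi[lo-2:]=1
            z0=tc[2]-.217
            def g(x):
                s=sil(p,[(x,[(z+z0,r_) for z,r_ in pr]) for pr in BOB])*roi;return -np.minimum(s,m*roi).sum()/np.maximum(s,m*roi).sum()
            x0=tc[:2];r=minimize(g,x0,method="Nelder-Mead",options=dict(initial_simplex=[x0,x0+[.006,0],x0+[0,.006]]));print("bob",r.x.round(4),r.fun,"offset",(r.x-x0).round(4))
E
```

```text
top 90.0 166.0 456
disc [0.5595 0.1332] 10.539473684210527
[222.2957761  200.40118668] [218.3, 240.9] 0.5 185
scene 79.0 139.0 572
disc [0.5589 0.1312] 24.141666666666666
[332.38898671 180.00202546] [334.3, 182.3] 0.72 640
bob [0.4956 0.1552] -0.9424903988838196 offset [0.0016 0.0001]
```

```bash
python3 -c "
from h import *
to((.5578,.1321,.3808),(.5578,.1321,.357))"
```

```text
{'clock': 8.8, 'tool_pos': [0.4941, 0.1548, 0.3809], 'orientation': [179.9982, 0.0024, 170.7945], 'joint_pos': [39.1414, 6.7188, -20.9716, 0.0006, -62.3066, -138.3472], 'force': [-0.383, -0.6243, -0.591], 'opening': 0.0387, 'gripper_force': 29.9998}
to (0.5578, 0.1321, 0.3808) units [-0.3328 -0.0611  0.0005] rows>= 1.691684306345677
to (0.5578, 0.1321, 0.357) units [ 0.    -0.     0.119] rows>= 0.595000000000001
```

```bash
python3 -m creep '[[[-0.11,-0.02,0,0,0],[-0.113,-0.021,0,0,0],[-0.11,-0.02,0,0,0],[0,0,0.06,0,0],[0,0,0.055,0,0],[0,0,0,0,0],[0,0,0,0,0],[0,0,0,0,0]]]'
python3 - <<'E'
from h import *
import m
to((.5578,.1321,.345))
m.bob_in_hand()
a=snapshot("scene")["frame"][150:290,250:400,::-1];b=snapshot("wrist")["frame"][130:340,180:390,::-1]
cv2.imwrite("pics/c5.png",np.hstack([cv2.resize(a,(400,373),interpolation=3),cv2.resize(b,(373,373),interpolation=3)]))
E
```

```text
clock: 9.47
tool_pos: [0.5576, 0.1323, 0.3582]
orientation: [-180.0, 0.0, 170.8]
force: [0.4, -0.9, -1.0]
opening: 0.0388
gripper_force: 30.0
{'clock': 9.4667, 'tool_pos': [0.5576, 0.1323, 0.3582], 'orientation': [-179.9932, 0.0108, 170.8276], 'joint_pos': [32.9034, 13.0268, -16.2604, 0.0141, -60.7093, -132.0827], 'force': [0.3697, -0.9252, -1.0321], 'opening': 0.0388, 'gripper_force': 29.9997}
to (0.5578, 0.1321, 0.345) units [-0.0012 -0.0006  0.0662] rows>= 0.33082610609351987
[280.6, 255.9] 0.69 9865.0 [0.55757593 0.13226229 0.35823015]
bob free (array([0.5616, 0.1302, 0.1348]), np.float64(0.943)) fixed z (array([0.5602, 0.1304]), np.float64(0.933))
offset from TCP xy [ 0.004  -0.0021]
offset from TCP xy [ 0.0026 -0.0019]
```

View pics/c5.png

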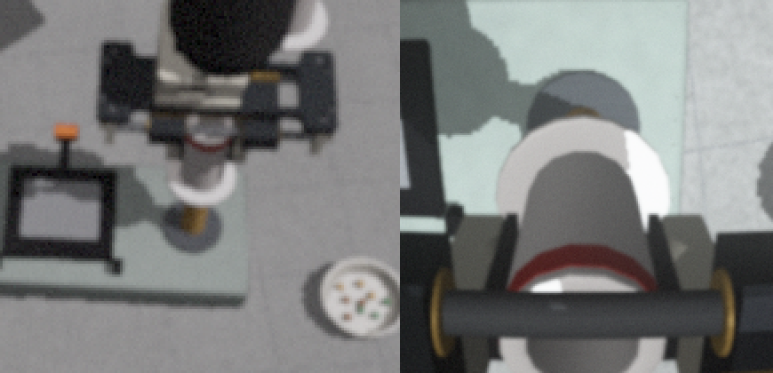

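The bobbin hangs straight above the spindle: in the scene half its axis at (203,185) is over the brass at (195,220), and in the wrist half the flange and disc are both centred near column 583. I'll lower it gently and watch the force.

```bash
for i in 1; do
python3 -m creep '[[[0,0,0.02,0,0],[0,0,0.02,0,0],[0,0,0.015,0,0],[0,0,0,0,0]]]'|grep -E "pos|force|orient"; done
python3 -m creep '[[[0,0,0.015,0,0],[0,0,0.015,0,0],[0,0,0,0,0]]]'|grep -E "pos|force|orient"
```

```text
tool_pos: [0.5576, 0.132, 0.3459]
orientation: [-180.0, -0.1, 170.8]
force: [-0.0, 0.5, -1.7]
gripper_force: 30.0
tool_pos: [0.5577, 0.132, 0.3401]
orientation: [-180.0, -0.0, 170.8]
force: [-0.0, 0.2, -1.6]
gripper_force: 30.0
```

```bash
python3 -m creep '[[[0,0,0.025,0,0],[0,0,0.025,0,0],[0,0,0.025,0,0],[0,0,0.025,0,0],[0,0,0,0,0]]]'|grep -E "pos|force|orient"
python3 -m creep '[[[0,0,0.03,0,0],[0,0,0.03,0,0],[0,0,0.03,0,0],[0,0,0.03,0,0],[0,0,0,0,0]]]'|grep -E "pos|force|orient"
```

```text
tool_pos: [0.5576, 0.132, 0.3195]
orientation: [-180.0, -0.1, 170.8]
force: [0.4, 1.0, -0.9]
gripper_force: 30.0
tool_pos: [0.5576, 0.132, 0.2954]
orientation: [-180.0, -0.1, 170.8]
force: [-0.2, -0.5, -1.3]
gripper_force: 30.0
```

```bash
python3 -m creep '[[[0,0,0.03,0,0],[0,0,0.03,0,0],[0,0,0.03,0,0],[0,0,0.015,0,0],[0,0,0,0,0],[0,0,0,0,0]]]'|grep -E "pos|force|orient"
python3 -m creep '[[[0,0,0.01,0,0],[0,0,0.01,0,0],[0,0,0,0,0]]]'|grep -E "pos|force|orient"
```

```text
tool_pos: [0.5579, 0.1321, 0.2756]
orientation: [-180.0, -0.0, 170.8]
force: [-0.7, -0.8, -1.1]
gripper_force: 30.0
tool_pos: [0.5577, 0.132, 0.2716]
orientation: [-180.0, -0.0, 170.8]
force: [0.4, 0.1, -1.2]
gripper_force: 30.0
```

```bash
python3 -m creep '[[[0,0,0.01,0,0],[0,0,0,0,0]]]'|grep -E "pos|force|orient"
python3 -m creep '[[[0,0,0.008,0,0],[0,0,0,0,0]]]'|grep -E "pos|force|orient"
```

```text
tool_pos: [0.5578, 0.132, 0.2696]
orientation: [-180.0, -0.0, 170.8]
force: [0.2, -0.0, -1.6]
gripper_force: 30.0
tool_pos: [0.5578, 0.132, 0.268]
orientation: [-180.0, -0.0, 170.8]
force: [-1.3, -0.3, -1.5]
gripper_force: 30.0
```

```bash
python3 -m creep '[[[0,0,0.005,0,0],[0,0,0,0,0],[0,0,0,0,0]]]'|grep -E "pos|force|orient"
python3 -m creep '[[[0,0,0.004,0,0],[0,0,0,0,0],[0,0,0,0,0]]]'|grep -E "pos|force|orient"
```

```text
tool_pos: [0.5579, 0.1321, 0.2674]
orientation: [180.0, 0.0, 170.8]
force: [-0.4, 0.1, 0.7]
gripper_force: 30.0
tool_pos: [0.5579, 0.1321, 0.2674]
orientation: [180.0, 0.0, 170.8]
force: [-2.7, -0.5, 8.5]
gripper_force: 30.0
```

Seated: contact force appears at z = 0.2674. I'll release and rise straight up.

```bash
python3 -m creep '[[[0,0,0,0,0.6],[0,0,0,0,1],[0,0,0,0,1],[0,0,0,0,1],[0,0,0,0,1],[0,0,0,0,1]]]'|grep -E "pos|force|open"
python3 -m creep '[[[0,0,-0.08,0,1],[0,0,-0.16,0,1],[0,0,-0.18,0,1],[0,0,-0.18,0,1],[0,0,-0.1,0,1],[0,0,0,0,1],[0,0,0,0,1]]]'|grep -E "pos|force|open"
python3 - <<'E'
from h import *
to((.46,.06,.40))
E
```

```text
tool_pos: [0.5579, 0.1321, 0.2663]
force: [0.2, 0.5, -0.3]
opening: 0.0735
gripper_force: 0.0
tool_pos: [0.5579, 0.1321, 0.408]
force: [-0.3, -0.0, -0.8]
opening: 0.0878
gripper_force: 0.0
{'clock': 13.75, 'tool_pos': [0.5579, 0.1321, 0.408], 'orientation': [179.873, 0.1323, 170.7874], 'joint_pos': [32.8656, 10.8462, -12.232, -0.0061, -66.7385, -132.0757], 'force': [-0.2661, -0.0073, -0.7524], 'opening': 0.0878, 'gripper_force': 0.0}
to (0.46, 0.06, 0.4) units [ 0.4257 -0.4345  0.0379] rows>= 3.0472260861780076
```

```bash
python3 -m creep '[[[0,-0.18,0,0,1],[0,-0.19,0,0,1],[0,-0.19,0,0,1],[0,0,0,0,1],[0,0,0,0,1],[0,0,0,0,1]]]'|grep -E "pos"
python3 - <<'E'
from h import *
T=wpose();P={n:snapshot(n) for n in("scene","top","wrist")}
def ry(n,uv): return wray(P[n],T,uv) if n=="wrist" else ray(P[n],uv)
for q,z in(("display_tab",.06),("display_hinge",.054)):
    rs=[]
    for n,p in P.items():
        L=nets.landmark_of(p,q)
        if L and L[0]["confidence"]>.4:
            o,d=ry(n,L[0]["uv"]);rs.append((o,d));print(q,n,L[0]["uv"],round(L[0]["confidence"],2),(o+d*(z-o[2])/d[2]).round(4))
    if len(rs)>1:print(q,"tri",tri(rs).round(4))
rs=[]
for n,p in P.items():
    h=cv2.cvtColor(p["frame"],cv2.COLOR_RGB2HSV);m=((h[...,0]<16)&(h[...,1]>150)&(h[...,2]>60)).astype(np.uint8)
    nn,lab,s,c=cv2.connectedComponentsWithStats(m)
    L=nets.find_in(p,"display_tab");print(n,"find",[(d["uv"],round(d["confidence"],2)) for d in L[:2]],[(c[i].round(1).tolist(),int(s[i,4])) for i in range(1,nn) if s[i,4]>=8])
    save(p,n+"6")
b=P["wrist"]["frame"][:,:,::-1]; a=P["scene"]["frame"][150:290,220:420,::-1]
cv2.imwrite("pics/c6.png",np.hstack([b[:300],cv2.resize(a,(240,168)).repeat(1,0) if 0 else cv2.copyMakeBorder(cv2.resize(a,(240,168)),0,132,0,0,0)]))
E
```

```text
tool_pos: [0.5398, 0.0213, 0.4056]
display_tab scene [273.8, 197.5] 0.88 [0.4401 0.0168 0.06  ]
display_tab top [269.9, 216.6] 0.67 [0.453  0.0194 0.06  ]
display_tab wrist [262.4, 105.7] 0.74 [0.4512 0.0145 0.06  ]
display_tab tri [0.4519 0.0169 0.0786]
display_hinge scene [271.0, 249.0] 0.69 [ 0.5923 -0.0047  0.054 ]
display_hinge top [187.8, 159.3] 0.44 [0.6408 0.2823 0.054 ]
display_hinge tri [0.6373 0.119  0.2244]
scene find [([272.2, 226.8], 0.7)] [([515.8, 188.1], 82), ([274.4, 199.7], 27), ([137.0, 299.6], 341)]
top find [([272.3, 198.6], 0.62)] [([380.0, 147.9], 212), ([68.7, 191.2], 106), ([270.1, 215.1], 12), ([269.6, 218.4], 14), ([497.2, 245.4], 121)]
wrist find [([264.8, 183.5], 0.81)] [([263.5, 105.5], 375), ([366.0, 121.0], 17)]
```

View pics/c6.png

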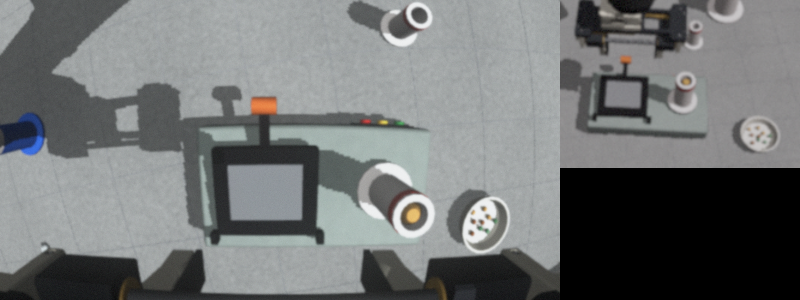

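The wrist view shows the bobbin home, with the spindle tip visible in its bore at (412,215), the tab at (263,105), and hinge knuckles at (213,238) and (319,237).

```bash
python3 - <<'E'
from h import *
T=wpose();P={n:snapshot(n) for n in("scene","top","wrist")};p=P["wrist"]
rs=[ray(P["scene"],(274.4,199.7)),ray(P["top"],(269.9,216.7)),wray(p,T,(263.5,105.5))]
print("tab tri",tri(rs).round(4),"no top",tri([rs[0],rs[2]]).round(4),"no scene",tri(rs[1:]).round(4))
for uv in((213,238),(319,237)): print("knuckle",watz(p,T,uv,.056).round(4))
for uv in((197,128),(430,130),(205,246),(422,243)): print("deck",watz(p,T,uv,.045).round(4))
print("panel mask wrist")
for d in nets.masks_of(p,"display_tab")[:2]:
    print(d["uv"],d["confidence"],d["region"].sum())
# yaw by front/back edges: gradient rows along columns
g=cv2.cvtColor(p["frame"],cv2.COLOR_RGB2LAB).astype(float);a=cv2.GaussianBlur(g[...,1],(0,0),1.5)
pts=[]
for c in list(range(335,420,5)):
    col=a[225:256,c];d=np.diff(col);r=225+np.argmax(d)+.5;pts.append(watz(p,T,(c,r),.045))
pts=np.array(pts);k=np.polyfit(pts[:,1],pts[:,0],1);print("back edge slope yaw",-np.degrees(np.arctan(k[0])),"resid",np.std(pts[:,0]-np.polyval(k,pts[:,1])),"x at y=0",k[1])
E
```

```text
tab tri [0.4522 0.0177 0.0679] no top [0.452  0.0168 0.0675] no scene [0.4517 0.0183 0.0906]
knuckle [ 0.5831 -0.0652]
knuckle [0.6005 0.0515]
deck [ 0.4615 -0.0589]
deck [0.5006 0.1938]
deck [ 0.5958 -0.0806]
deck [0.6359 0.1778]
panel mask wrist
[263.6, 182.1] 0.95 10166
back edge slope yaw -8.758211496287212 resid 0.0003557117105527633 x at y=0 0.6084003188508106
```

```bash
python3 -c "
from h import *
to((.4522,.0175,.36),(.4522,.0175,.226),yaw=171.2)"
```

```text
{'clock': 15.05, 'tool_pos': [0.5399, 0.0215, 0.4065], 'orientation': [179.9974, 0.0021, 170.7888], 'joint_pos': [23.0715, 7.7925, -16.1868, -0.0012, -66.0176, -122.2822], 'force': [0.4426, 0.127, 0.3211], 'opening': 0.0871, 'gripper_force': 0.0}
to (0.4522, 0.0175, 0.36) units [ 0.4298 -0.09    0.2324] rows>= 2.4840063699581405
to (0.4522, 0.0175, 0.226) units [ 0.   -0.    0.67] rows>= 3.3499999999999988
spin units -0.004568844735024729
```

```bash
python3 -m creep '[[[0.143,-0.03,0.077,-0.005,1],[0.143,-0.03,0.078,0,1],[0.144,-0.03,0.078,0,1],[0,0,0.1,0,1],[0,0,0.1,0,1],[0,0,0.1,0,1],[0,0,0,0,1],[0,0,0,0,1]]]'|grep -E "pos|force"
python3 - <<'E'
from h import *
to((.4522,.0175,.226))
T=wpose();p=snapshot("wrist");q=snapshot("scene")
print([(d["uv"],d["confidence"]) for d in nets.landmark_of(p,"display_tab")])
for z in(.06,.068): print(wproj(p,T,[[.4522,.0175,z]]))
a=q["frame"][150:290,220:420,::-1];b=p["frame"][100:380,120:440,::-1]
cv2.imwrite("pics/c7.png",np.hstack([cv2.resize(b,(440,385)),cv2.resize(a,(350,385))]))
E
```

```text
tool_pos: [0.4521, 0.0169, 0.2997]
force: [-0.2, -0.4, 0.8]
gripper_force: 0.0
{'clock': 15.7167, 'tool_pos': [0.4521, 0.0169, 0.2997], 'orientation': [-179.9226, -0.0889, 171.2442], 'joint_pos': [27.2349, 5.2688, -34.7801, 0.0136, -50.0685, -125.9994], 'force': [-0.1518, -0.3548, 0.8284], 'opening': 0.0875, 'gripper_force': 0.0}
to (0.4522, 0.0175, 0.226) units [-0.0006  0.0033  0.3683] rows>= 1.8413805269340018
[([284.2, 227.8], 0.59)]
[[285.23910188 226.1389669 ]]
[[285.31180866 230.14975127]]
```

View pics/c7.png

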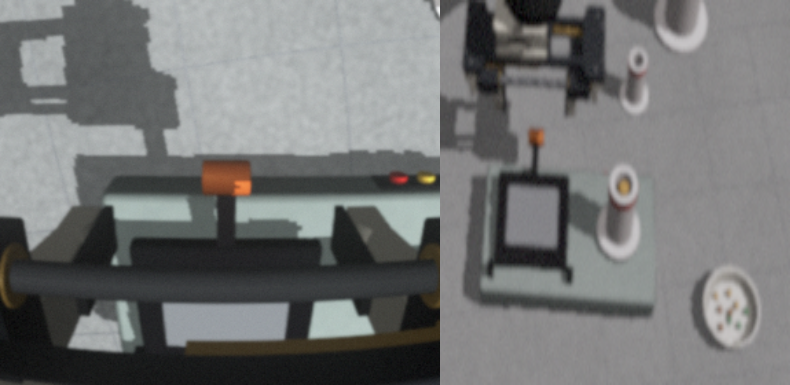

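The tab is at full-frame (285,229.5), which matches the prediction for z = 0.068. I'll descend and pinch.

```bash
python3 -m creep '[[[0,0,0.12,0,1],[0,0,0.12,0,1],[0,0.003,0.1,0,1],[0,0,0.028,0,1],[0,0,0,0,1],[0,0,0,0,0.5]]]'|grep -E "pos|force|open"
python3 -m creep '[[[0,0,0,0,0],[0,0,0,0,0],[0,0,0,0,0],[0,0,0,0,0],[0,0,0,0,0],[0,0,0,0,0],[0,0,0,0,0],[0,0,0,0,0]]]'|grep -E "pos|force|open"
python3 -m creep '[[[0,0,0,0,0],[0,0,0,0,0]]]'|grep -E "pos|force|open"
```

```text
tool_pos: [0.4529, 0.0179, 0.2272]
force: [0.3, 1.0, 0.5]
opening: 0.0848
gripper_force: 0.0
tool_pos: [0.4523, 0.0176, 0.2263]
force: [0.6, 0.4, -1.5]
opening: 0.0332
gripper_force: 0.0
tool_pos: [0.4523, 0.0178, 0.2262]
force: [-0.1, 0.8, 0.9]
opening: 0.024
gripper_force: 30.0
```

Gripped at 24 mm. Now the arc about the hinge.

```bash
python3 -m creep '[[[-0.010,0,-0.056,0,0],[-0.010,0,-0.056,0,0],[-0.021,0,-0.0575,0,0],[-0.021,0,-0.0575,0,0],[-0.0305,0,-0.053,0,0],[-0.0305,0,-0.053,0,0],[0,0,0,0,0],[0,0,0,0,0]]]'|grep -E "pos|force|open"
python3 - <<'E'
from h import *
st();p=snapshot("scene");T=wpose();w=snapshot("wrist")
h=cv2.cvtColor(p["frame"],cv2.COLOR_RGB2HSV)
print([(d["uv"],d["confidence"]) for d in nets.landmark_of(p,"display_tab")],[(d["uv"],d["confidence"]) for d in nets.landmark_of(w,"display_tab")])
H=np.array([.5917,-.006,.054]);xw=np.array([.9885,-.151,0])
for a in(30,35,40): X=H+.14*(-np.cos(np.radians(a))*xw+np.sin(np.radians(a))*np.array([0,0,1]));print(a,X,proj(p,[X]),wproj(w,T,[X]))
E
```

```text
tool_pos: [0.4761, 0.014, 0.2929]
force: [-6.0, 4.5, 5.8]
opening: 0.0238
gripper_force: 30.0
{'clock': 17.8667, 'tool_pos': [0.4761, 0.014, 0.2929], 'orientation': [179.9786, -0.0455, 171.2015], 'joint_pos': [25.4056, 8.0402, -32.5327, -0.057, -49.4527, -124.167], 'force': [-6.0457, 4.5104, 5.84], 'opening': 0.0238, 'gripper_force': 29.9999}
[([274.9, 189.6], 0.72)] [([280.4, 279.0], 0.79)]
30 [0.47185074 0.01230778 0.124     ] [[273.03166469 194.48370128]] [[279.93812673 266.91532577]]
35 [0.47833755 0.01131687 0.1343007 ] [[272.84274144 194.41961392]] [[279.87475212 288.13219437]]
40 [0.48568711 0.01019418 0.14399027] [[272.63143875 194.77597579]] [[279.83551036 311.51860795]]
```

```bash
python3 -m creep '[[[-0.039,0,-0.047,0,0],[-0.039,0,-0.047,0,0],[-0.047,0,-0.039,0,0],[-0.047,0,-0.039,0,0],[-0.026,0,-0.016,0,0],[-0.026,0,-0.016,0,0],[0,0,0,0,0],[0,0,0,0,0]]]'|grep -E "pos|force|open"
python3 - <<'E'
from h import *
st();p=snapshot("scene");T=wpose();w=snapshot("wrist")
b=w["frame"][60:400,80:480,::-1];a=p["frame"][130:290,220:380,::-1]
cv2.imwrite("pics/c8.png",np.hstack([b,cv2.resize(a,(340,340))]))
E
```

```text
tool_pos: [0.52, 0.0072, 0.3334]
force: [-7.3, 3.2, 8.3]
opening: 0.0237
gripper_force: 30.0
{'clock': 18.7333, 'tool_pos': [0.52, 0.0072, 0.3334], 'orientation': [-179.9855, -0.1255, 171.2209], 'joint_pos': [22.4155, 9.496, -24.4187, -0.0633, -56.2002, -121.1593], 'force': [-7.2926, 3.2166, 8.3263], 'opening': 0.0237, 'gripper_force': 29.9976}
```

View pics/c8.png

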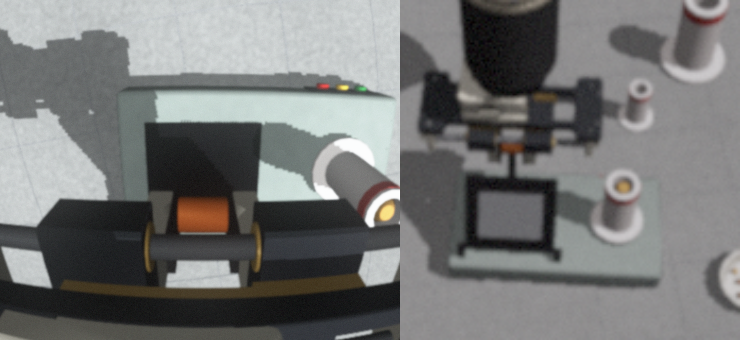

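The display stands near 60°. The chord of the tab's travel gives 5.6° to 59.6°, independent of camera offsets. I'll release and rise straight up.

```bash
python3 -m creep '[[[0,0,0,0,0],[0,0,0,0,0.4],[0,0,0,0,0.5],[0,0,0,0,0.6],[0,0,0,0,0.7],[0,0,0,0,0.7],[0,0,0,0,0.7]]]'|grep -E "pos|force|open"
python3 -m creep '[[[0,0,-0.05,0,0.7],[0,0,-0.1,0,0.7],[0,0,-0.1,0,0.7],[0,0,-0.1,0,0.7],[0,0,-0.1,0,0.7],[0,0,0,0,0.7],[0,0,0,0,0.7]]]'|grep -E "pos|force|open"
python3 - <<'E'
from h import *
st();T=wpose();P={n:snapshot(n) for n in("scene","wrist","top")}
H=np.array([.5917,-.006,.054]);xw=np.array([.9885,-.151,0])
rs=[]
for n,p in P.items():
    h=cv2.cvtColor(p["frame"],cv2.COLOR_RGB2HSV);m=((h[...,0]<16)&(h[...,1]>150)&(h[...,2]>60)).astype(np.uint8)
    f=(lambda X:wproj(p,T,X)) if n=="wrist" else (lambda X:proj(p,X))
    u={a:f(np.array([H+.14*(-np.cos(np.radians(a))*xw+np.sin(np.radians(a))*np.array([0,0,1]))]))[0].round(1).tolist() for a in(55,60,65)}
    nn,lab,s,c=cv2.connectedComponentsWithStats(m);L=[(c[i].round(1).tolist(),int(s[i,4])) for i in range(1,nn) if s[i,4]>=8 and np.hypot(*(c[i]-u[60]))<40]
    N=nets.landmark_of(p,"display_tab");print(n,u,L,[(d["uv"],round(d["confidence"],2)) for d in N[:2]])
b=P["wrist"]["frame"][:340,80:480,::-1];a=P["scene"]["frame"][130:290,220:380,::-1]
cv2.imwrite("pics/c9.png",np.hstack([b,cv2.resize(a,(340,340))]))
E
```

```text
tool_pos: [0.5209, 0.007, 0.3335]
force: [-0.2, -0.0, -0.0]
opening: 0.0576
gripper_force: 0.0
tool_pos: [0.521, 0.0071, 0.4255]
force: [-0.1, -0.7, -1.6]
opening: 0.0614
gripper_force: 0.0
{'clock': 20.0, 'tool_pos': [0.521, 0.0071, 0.4255], 'orientation': [179.9119, 0.1649, 171.2401], 'joint_pos': [22.3789, 5.1047, -16.753, 0.0106, -67.9556, -121.1427], 'force': [-0.0836, -0.7112, -1.5886], 'opening': 0.0614, 'gripper_force': 0.0}
scene {55: [271.9, 198.5], 60: [271.6, 200.6], 65: [271.3, 203.1]} [([272.5, 198.5], 44)] [([269.9, 195.6], 0.91)]
wrist {55: [280.5, 206.5], 60: [280.5, 222.1], 65: [280.5, 238.3]} [([282.6, 214.2], 750)] [([282.0, 215.3], 0.65)]
top {55: [273.7, 194.6], 60: [274.2, 191.0], 65: [274.7, 187.2]} [] []
```

View pics/c9.png

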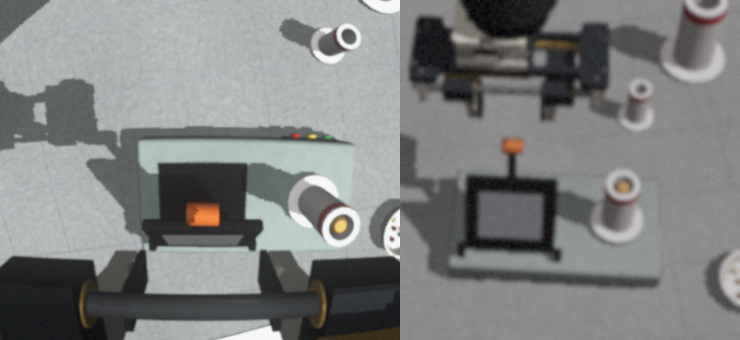

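```bash
python3 - <<'E'
from h import *
T=wpose();P={n:snapshot(n) for n in("scene","wrist")}
r=[ray(P["scene"],(272.5,198.5)),wray(P["wrist"],T,(282.6,214.2))]
X=tri(r);xw=np.array([.9885,-.151,0]);print(X)
d=X-np.array([.452,.0168,.0675]);dx,dz=d@xw,d[2];c=np.hypot(dx,dz);D=2*np.degrees(np.arcsin(c/.28));mid=90-np.degrees(np.arctan2(dz,dx));print(dx,dz,D,mid-D/2,mid+D/2)
# knuckles via mean tab-hinge model
w=P["wrist"]
for s in(1,):
    for uv in((80+147,228),(80+259,228)): print(watz(w,T,uv,.056))
print([ (d["uv"],watz(w,T,d["uv"],.054),d["confidence"]) for d in nets.landmark_of(w,"display_hinge")])
E
```

```text
[0.51518004 0.0070737  0.17279654]
0.06392213830460387 0.10529653954821908 52.198811512829565 5.161183531876446 57.35999504470601
[ 0.56044324 -0.06529593]
[0.58021557 0.06241802]
[([324.6, 189.9], array([0.5332885 , 0.05113535]), 0.73), ([282.1, 242.2], array([ 0.58826413, -0.00528023]), 0.64)]
```

```bash
python3 - <<'E'
from h import *
from scipy.optimize import brentq
w=snapshot("wrist");s=snapshot("scene")
def Tm(p,e): T=np.eye(4);T[:3,:3]=R.from_euler("xyz",e,degrees=True).as_matrix();T[:3,3]=p;return T
T1=Tm([.5399,.0215,.4065],[180,0,170.79]);T2=wpose();T3=Tm([.52,.0072,.3334],[-179.99,-.13,171.22]);T0=Tm([.4521,.0169,.2997],[-179.92,-.09,171.24])
xw=np.array([.9885,-.151,0]);H0=np.array([.5917,-.006,.054])
tab=lambda a,d:(H0+d*xw+.14*(-np.cos(np.radians(a))*xw+np.sin(np.radians(a))*np.array([0,0,1])))[None]
for a0 in(4.5,5.5,6.5):
    d=brentq(lambda d:wproj(w,T1,tab(a0,d))[0,1]-105.5,-.03,.03)
    d0=brentq(lambda d:wproj(w,T0,tab(a0,d))[0,1]-229.5,-.03,.03)
    for dd in(d,d0):
        print(a0,"H shift",round(dd,4),"angle wrist now",round(brentq(lambda a:wproj(w,T2,tab(a,dd))[0,1]-214.2,30,80),1),"scene now row",[(a,proj(s,tab(a,dd))[0,1].round(1)) for a in(57,60)], "in-hand",round(brentq(lambda a:wproj(w,T3,tab(a,dd))[0,1]-274,30,80),1))
E
```

```text
4.5 H shift -0.002 angle wrist now 57.7 scene now row [(57, np.float64(198.5)), (60, np.float64(199.9))] in-hand 57.6
4.5 H shift -0.0012 angle wrist now 57.3 scene now row [(57, np.float64(198.8)), (60, np.float64(200.2))] in-hand 57.3
5.5 H shift -0.0022 angle wrist now 57.7 scene now row [(57, np.float64(198.5)), (60, np.float64(199.8))] in-hand 57.7
5.5 H shift -0.0024 angle wrist now 57.8 scene now row [(57, np.float64(198.4)), (60, np.float64(199.8))] in-hand 57.7
6.5 H shift -0.0025 angle wrist now 57.8 scene now row [(57, np.float64(198.4)), (60, np.float64(199.7))] in-hand 57.8
6.5 H shift -0.0035 angle wrist now 58.3 scene now row [(57, np.float64(198.0)), (60, np.float64(199.3))] in-hand 58.1
```

All of the camera checks give about 57.7°, so the tab slipped a few millimetres in the grip. There is time to spare, so I'll re-pinch centred and add about 2.2°.

```bash
python3 -m creep '[[[0.02,0,0.1,0,0.7],[0,0,0.1,0,0.7],[0,0,0.1,0,0.7],[0,0,0.1,0,0.7],[0,0,0.05,0,0.7],[0,0,0,0,0.7],[0,0,0,0,0],[0,0,0,0,0]]]'|grep -E "pos|force|open"
python3 -m creep '[[[0,0,0,0,0],[0,0,0,0,0],[0,0,0,0,0],[0,0,0,0,0],[0,0,0,0,0],[0,0,0,0,0],[0,0,0,0,0]]]'|grep -E "pos|force|open"
```

```text
tool_pos: [0.5175, 0.0078, 0.3348]
force: [-0.1, -0.2, 0.3]
opening: 0.0526
gripper_force: 0.0
tool_pos: [0.517, 0.0077, 0.334]
force: [-1.1, -0.1, 3.6]
opening: 0.0238
gripper_force: 30.0
```

```bash
python3 -m creep '[[[-0.012,0,-0.007,0,0],[-0.011,0,-0.007,0,0],[0,0,0,0,0],[0,0,0,0,0],[0,0,0,0,0]]]'|grep -E "pos|force|open"
python3 -m creep '[[[0,0,0,0,0.4],[0,0,0,0,0.5],[0,0,0,0,0.6],[0,0,0,0,0.7],[0,0,0,0,0.7],[0,0,0,0,0.7]]]'|grep -E "pos|force|open"
python3 -m creep '[[[0,0,-0.05,0,0.7],[0,0,-0.1,0,0.7],[0,0,-0.1,0,0.7],[0,0,-0.1,0,0.7],[0,0,-0.1,0,0.7],[0,0,0,0,0.7],[0,0,0,0,0.7],[0,0,0,0,0.7]]]'|grep -E "pos|force|open"
python3 - <<'E'
from h import *
from scipy.optimize import brentq
T2=wpose();w=snapshot("wrist");s=snapshot("scene")
xw=np.array([.9885,-.151,0]);H0=np.array([.5917,-.006,.054])-.0023*xw
tab=lambda a:(H0+.14*(-np.cos(np.radians(a))*xw+np.sin(np.radians(a))*np.array([0,0,1])))[None]
for n,p,f in(("wrist",w,lambda X:wproj(w,T2,X)),("scene",s,lambda X:proj(s,X))):
    h=cv2.cvtColor(p["frame"],cv2.COLOR_RGB2HSV);m=((h[...,0]<16)&(h[...,1]>150)&(h[...,2]>60)).astype(np.uint8)
    nn,lab,S,c=cv2.connectedComponentsWithStats(m);L=[i for i in range(1,nn) if S[i,4]>=8 and np.hypot(*(c[i]-f(tab(60))[0]))<30]
    for i in L: print(n,c[i],S[i,4],brentq(lambda a:f(tab(a))[0,1]-c[i][1],45,80))
u=proj(s,[[.5597,.1318,.14]]);print(u,[(n,[(d["uv"],round(d["confidence"],2)) for d in nets.landmark_of(s,n)[:3]]) for n in("bobbin","blue_bobbin","dish","pliers")])
E
```

```text
tool_pos: [0.5205, 0.0071, 0.3358]
force: [-4.8, 3.7, 4.5]
opening: 0.0239
gripper_force: 30.0
tool_pos: [0.5215, 0.007, 0.3365]
force: [-0.5, 0.3, -0.0]
opening: 0.0576
gripper_force: 0.0
tool_pos: [0.5212, 0.0069, 0.4266]
force: [-0.4, -0.8, 0.2]
opening: 0.0612
gripper_force: 0.0
wrist [282.68792402 217.36906377] 737 59.348989177693575
scene [272.58139535 199.23255814] 43 58.81003117701401
[[324.75415446 216.71679407]] [('bobbin', [([360.7, 152.7], 0.92), ([320.9, 232.0], 0.78), ([330.2, 183.2], 0.76)]), ('blue_bobbin', [([153.1, 207.8], 0.9)]), ('dish', [([387.9, 263.0], 0.61)]), ('pliers', [([136.8, 287.8], 0.78)])]
```

The display is now at about 59°, between the 57.7° vision and 59.6° chord estimates with the correction added. The bobbin is home, the bystanders are unmoved, and the gripper is clear.

```bash
python3 -c "
from h import *
print(workorder.close_job())"
```

```text
the job is handed in; nothing more can be done
None
```

The job is handed in at about 22 s of the 72 s: the middle-sized white bobbin is down on the seat, set there before I let go of it, and the display stands at about 59–60° by camera; the blue bobbin, dish and pliers were left alone.

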